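# Set the dip stop of a probe stand with a setting gauge

### The arm

A 6-joint arm with a two-finger parallel gripper is mounted at the origin on a cart in front of the work surface, level with it; the furniture and walls round the work are solid. World frame = base frame: x ahead of the robot, y to its left, z up, the work surface at z = 0. Lengths are in m, angles in degrees, forces in N, time in s.
With the tool pointing down it reaches from about 0.4 to 0.825 m from the base axis. Payload 7 kg.
Tool frame: the origin (TCP) lies between the finger pads; the fingertips stand 19 mm ahead of it and the grasp point (between the pads) is the TCP; x points along the fingers, y is the direction in which the jaws open and shut, and the axes are right-handed (so a half turn about x gives the same grasp; the last joint's range is limited). The gripper opens to 88 mm and grips with 3 to 60 N. Pads are 19 mm wide; open, the fingers measure 130 mm over their backs; the gripper's body (78 mm by 193 mm) begins 47 mm behind the grasp point.
Start: joints at [91.736, 20.546, 0.682, 0, -70.136, -16.507], TCP at [0.172, 0.653, 0.246] pointing down, gripper open.
Joint ranges: [-176.03, 176.03], [-82.01, 121.73], [-58.28, 71.71], [-173.87, 95.51], [-174.79, -0.11], [-173.66, 173.66]. Speed limits (degrees/s): [136.94, 136.94, 172.46, 180, 180, 180].

### API

Orientations are given as [roll, pitch, yaw] about the fixed x, y, z axes, in that order (R = Rz(yaw) Ry(pitch) Rx(roll)).
In Python, from plant import r gives the robot as it stands.
- The arm moves only by the tool send_rows, never from a script. Its argument "plan" is a list of rows, each a list of 2 entries, a list of its own where there are three numbers: the shift along the tool's x, y, z scaled (see below), then the turn, a rotation vector about the tool's x, y, z scaled (see below). A call has exactly 5 rows; each row is the pose to reach, as a shift and turn from the pose measured when the call began, along the tool's axes at that moment; what a row does not reach only later rows make up. The controller multiplies each number of a shift by 0.15 m and each number of a turn by pi/4 rad. A row lasts 1/10 s, in which the tool goes at most 50 mm and 8.59 degrees, less where a joint would pass 70% of its speed; a pose out of reach is approached as far as the arm can. A call with a number of a shift or a turn outside -1 to 1 is refused whole. A call with a gripper value outside its range is refused whole. "jaw" is the opening, from -1 (shut) to 1 (fully open), so that 0 is half open, set as the call begins (left out, the last holds). The fingers move at their own pace and stop on an object; "force" is the grip in N (left out, the last holds). Time passes only in rows, so rows that repeat a pose let the fingers close, or fill a call up. It gives the time, the measured TCP pose, the force and the opening at its end, in the units of the state.
- r.get_state(): the state, without advancing time (a new reading comes with each control period).
- r.capture(name): name is "scene" or "top"; returns a dict with "color" (384x512x3 uint8, red, green, blue), "range_z" (384x512 float32, m along the optical axis (not along the pixel's ray), 0 where there is no reading), "mtx" (3x3 intrinsics, pixels), "pose" (4x4, takes a point from camera to world coordinates). Camera axes: x right, y down, z forward; pixel columns grow to the right and rows downward; lengths in m; the calibration is good to about 2 mm. A picture is of the moment at which its call begins.
- r.close_job(): hands the job in, once; it reports no verdict.
Trained networks look in a picture, given as the dict that the camera call returned (one of the last four; its "shot" number tells which), for a name from the list of things; names that differ only in an ending like _2 or _b are one class to them, and where a whole thing is asked for, a point or a joint stands for the part that bears it (a point fixed in the world has none). Each returns a list of dicts, best first, with "score" (0 to 1); they miss things now and then, are a little off and sometimes report something else, mostly with a low value. They report only what shows in the picture. A call takes as long as a camera call. They do not tell look-alikes from the thing itself.
- r.find_in(picture, target): "uv" ([column, row] in pixels, amid what is visible of it).
- r.trace(picture, target): "mask" (384x512 bool, what is visible of it) and "uv" ([column, row] in pixels, amid what is visible of it).
The state is a dict: "time_s": time; "joints": joint angles; "qd": joint speeds; "joint_torque": joint torques, N m; "tcp_pos": TCP position; "eef_rot": TCP orientation; "contact_force": force on the tool from outside, world axes, zero at the start; "moment": the same for the moment, N m; "gripper_width": finger opening in m.
Only numpy, scipy, OpenCV 4.12 (cv2) and the standard library are available. Lean on these libraries where they do the work, as an engineer would, in place of code of your own. Each camera call takes 0.05 s, during which the arm holds its last target. There are 200 camera calls.

### The job

Set the dip depth of the probe stand with the orange-handled setting gauge: lay the gauge flat on the stand's grey plate with its tall block under the probe tip, then spin the knurled collar so that the probe comes down until its tip just rests on the block while the collar still sits on its brass bush. Then draw the gauge out and stand it back on the bench well clear of the stand, so that the probe stays hanging at the gauge's height. The tip is delicate, so press it only lightly, and leave the other things on the bench where they are.

Things in the scene. Friction and masses are not known exactly. Their poses are not given: they have to be found in the camera images.
- stand: Dip stand, fixed on the bench: grey plate, an aluminium column behind the probe (front face 45 mm behind the probe axis) and a bridge, 106 to 118 mm above the bench, that guides an upright spindle in a brass bush. Origin on the bench directly below the probe axis; z up; its -x points to the open front, from which the gauge goes in
- plate_spot (a point): Point on top of the grey plate directly below the probe tip, centre of the thin white ring drawn there; axes as the stand's. The plate's top is 12 mm above the bench; it is 130 mm wide and reaches 75 mm in front of this point (stand's -x) and 95 mm behind it
- bush_top (a point): Top centre of the fixed brass bush, 26 mm in diameter, rising 24 mm above the bridge; 142 mm above the bench. The collar sits on it and so holds spindle and probe up. Beside the bush there is free room for fingertips down to the bridge, all round
- probe: Probe, a blue and grey rod 14 mm in diameter with a flat tip 12 mm in diameter, under a black cross piece that begins 32 mm above the tip. Origin in the middle of the tip's flat underside; z up. Spindle, probe and collar (0.3 kg in all) slide up and down freely as one piece and do not turn. At the start the tip hangs 3 to 8 mm higher than the gauge block. It takes at most 10 N
- collar_mid (a point): Centre (half-way up) of the knurled dark steel collar, 40 mm in diameter, 16 mm tall, on the threaded top end of the spindle, to be gripped from above across the thread; the thread (16 mm in diameter) ends 20 to 28 mm above the collar's top
- collar: The collar: origin on its axis at its underside. Turned counter-clockwise seen from above it climbs the thread 12 mm a turn (1.9 mm a radian; 2 to 4 rad are needed): it keeps sitting on the bush and the probe sinks. Turns against 0.03 N m or a little more, stays where left. Once the tip rests on something, more turning pushes the collar up against the fingers and presses the tip down
- gauge_grip (a point): Middle of the flat orange grip tab of the setting gauge, to be grasped from above: 14 mm wide (along the gauge's y), 36 mm long (along its x), its top 58 mm and this point 38 mm above the gauge's underside. The gauge's x points from the grip to the tall block, z up. The gauge weighs about 0.2 kg
- gauge_block_top (a point): Top centre of the tall aluminium block at the other end of the gauge: 30 mm above the gauge's underside, 34 mm long, 24 mm wide, 103 mm from the grip point along the gauge's x. Between them a strip 10 mm thick and 24 mm wide; the gauge is 140 mm long in all. Axes as the gauge's
- small_beaker: Small glass beaker, 50 mm in diameter and 51 mm tall, a bystander; origin at its underside
- buffer_a: Small white bottle with a green cap, 42 mm in diameter, 80 mm tall, a bystander
- buffer_b: Small white bottle with a blue cap, 42 mm in diameter, 80 mm tall, a bystander
- flask_a: Conical flask, 66 mm in diameter, 116 mm tall, a bystander
- flask_b: Conical flask, 58 mm in diameter, 101 mm tall, a bystander
- wash_bottle: White wash bottle with a blue and orange top, 72 mm in diameter, 213 mm tall, a bystander
There are look-alikes about, which are no part of the job. Of the things shaped like the part that bears gauge_grip, the aluminium one is meant.

How it is judged (in metres and radians):
On the way, in this order (a step that is already met when the one before it is completed fails the run):
1. the gauge lies on the stand's plate with its tall block under the probe tip (horizontal distance between gauge_block_top and probe below 0.011 m and z of gauge_block_top in the frame of plate_spot below 0.0315 m and angle between gauge_block_top's own z axis and vertical below 0.03 rad), for 0.2 s.
2. the probe tip rests on the gauge block at the gauge's height, with the collar down on its bush (contact force between probe and gauge above 1 N and z of probe in the frame of plate_spot between 0.029 and 0.031 m and z of collar_mid in the frame of bush_top below 0.0087 m), for 0.2 s.
At the end, for the whole second after the job is handed in: the probe hangs by its collar on the bush with the tip 30 mm (within 0.7 mm) above the plate; the gauge stands flat on the bench, block and grip more than 100 mm from the plate's spot under the probe (z of probe in the frame of plate_spot between 0.0293 and 0.0307 m and z of collar_mid in the frame of bush_top below 0.0087 m and horizontal distance between each of gauge_block_top, gauge_grip and plate_spot above 0.1 m and height (world z) of gauge_block_top below 0.034 m and angle between gauge_block_top's own z axis and vertical below 0.05 rad); the robot touches nothing.
It fails at once if the gauge and the probe press on each other with more than 10 N (contact force between probe and gauge above 10 N).
It fails at once if a bystander is moved by more than 20 mm (distance of any of small_beaker, buffer_a, buffer_b, flask_a, flask_b, wash_bottle from where it was at the start of the episode above 0.02 m).
It also fails if it takes over 72 s, if anything falls off the work surface, if the arm or the gripper's body presses on something with over 40 N, if the wrist force passes 120 N, or if a joint passes its speed limit or range.

## Working session

There is one attempt and no reset: what is moved stays moved. The work goes in short steps, Python scripts to look and compute and a tool call to move; the robot and the scene stay as the last step left them, time stands still between calls to the robot, and variables do not carry over. Pictures are saved under pics/ and viewed, about 8 in all and at most 12, crops included, and the job is handed in when it is done.

Besides the shell and the picture viewer there is one more tool, called after "Request:" by a JSON object that holds its "method" and its "body", one argument or row to a line. send_rows: Moves the arm, as the interface text tells. Its arguments: {"type":"object","properties":{"plan":{"type":"array"},"jaw":{"type":"number"},"force":{"type":"number"}},"required":["plan"]}

```bash
mkdir -p pics; ls; python3 - <<'E'
from plant import r
import cv2,numpy as np
s=r.get_state();print(s)
for n in ("scene","top"):
    p=r.capture(n)
    np.savez(f'{n}0.npz',**{k:p[k] for k in('color','range_z','mtx','pose')})
    cv2.imwrite(f'pics/{n}0.png',p['color'][:,:,::-1])
    print(n,p['mtx'].tolist(),np.round(p['pose'],3).tolist())
    for t in("gauge_grip","gauge_block_top","collar","probe","plate_spot","bush_top","stand","collar_mid"):
        try:
            for d in r.find_in(p,t)[:3]:
                u,v=map(int,np.round(d['uv']));z=p['range_z'][v,u]
                w=p['pose']@np.r_[np.linalg.inv(p['mtx'])@[u*z,v*z,z],1]
                print(t,u,v,round(d['score'],2),np.round(w[:3],3))
        except Exception as e: print(t,e)
a=[cv2.imread(f'pics/{n}0.png') for n in("scene","top")]
E
```

```text
pics
{'time_s': 0.0, 'joints': array([ 9.17364796e+01,  2.05927164e+01,  6.31625136e-01, -2.06655129e-02,
       -7.01382218e+01, -1.65058062e+01]), 'qd': array([-0.03140758,  0.05994566, -0.01315864,  0.10087883, -0.05343491,
       -0.0750494 ]), 'joint_torque': array([ 1.19692344e-03, -5.82726717e+01,  2.93046874e+01,  6.99694365e+00,
        6.94389077e-03, -1.56068609e-04]), 'tcp_pos': array([0.17199346, 0.65221085, 0.24459019]), 'eef_rot': array([ 95.43950222,  89.89880407, -99.33686231]), 'contact_force': array([-0.48040328, -0.38609333,  0.2338717 ]), 'moment': array([-0.02163448, -0.03463528, -0.04473263]), 'gripper_width': 0.08756505948929179}
scene [[481.17349167871475, 0.0, 246.35317115594532], [0.0, 481.17349167871475, 199.55956307997428], [0.0, 0.0, 1.0]] [[0.691, -0.282, 0.666, -0.29], [-0.723, -0.257, 0.642, -0.86], [-0.01, -0.924, -0.381, 0.608], [0.0, 0.0, 0.0, 1.0]]
gauge_grip 169 216 0.88 [0.514 0.245 0.001]
gauge_grip 221 277 0.82 [ 0.366 -0.143  0.013]
gauge_block_top 221 272 0.65 [ 0.391 -0.116  0.004]
gauge_block_top 171 212 0.56 [0.533 0.259 0.004]
collar 250
[... 239 characters left out ...]
]
top [[389.7797058357656, 0.0, 257.2147505058415], [0.0, 389.7797058357656, 193.9134236434302], [0.0, 0.0, 1.0]] [[0.027, -0.983, 0.184, 0.366], [-1.0, -0.029, -0.01, -0.044], [0.015, -0.184, -0.983, 1.164], [0.0, 0.0, 0.0, 1.0]]
gauge_grip 288 266 0.84 [ 0.371 -0.151  0.01 ]
gauge_block_top 287 264 0.96 [ 0.377 -0.148  0.012]
gauge_block_top 166 223 0.74 [0.487 0.212 0.01 ]
gauge_block_top 314 216 0.62 [ 0.518 -0.224  0.028]
probe 253 184 0.59 [ 0.575 -0.043  0.185]
plate_spot 252 188 0.57 [ 0.57  -0.04   0.155]
plate_spot 251 186 0.39 [ 0.575 -0.037  0.161]
bush_top 256 189 0.79 [ 0.568 -0.051  0.158]
stand 251 190 0.69 [ 0.564 -0.038  0.159]
collar_mid 254 186 0.49 [ 0.574 -0.045  0.167]
```

```bash
python3 - <<'E'
import cv2,numpy as np
a=cv2.imread('pics/top0.png')[120:320,110:370];cv2.imwrite('pics/t1.png',cv2.resize(a,None,fx=3,fy=3,interpolation=2))
a=cv2.imread('pics/scene0.png')[110:330,120:400];cv2.imwrite('pics/s1.png',cv2.resize(a,None,fx=2.7,fy=2.7,interpolation=2))
E
```

```text
(no output)
```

View pics/t1.png

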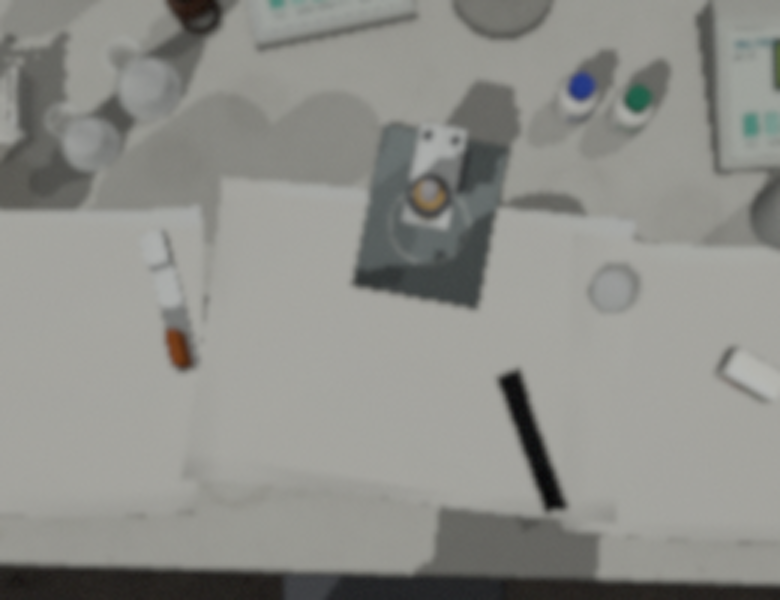

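View pics/s1.png

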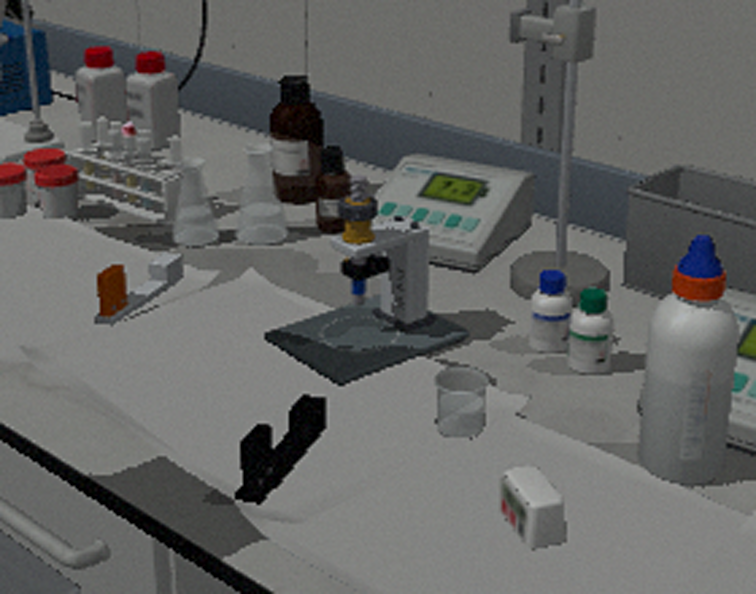

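The aluminium gauge with the orange tab is at crop (178,348), top pixel (169,236). The black one at crop (530,440) is the look-alike. The top crop shows the orange tab and aluminium strip clearly enough to choose the left one. Next I measure the geometry.

```bash
cat > h.py <<'E'
import numpy as np,cv2
def cloud(p):
    z=p['range_z'];v,u=np.mgrid[:z.shape[0],:z.shape[1]]
    c=np.stack([u*z,v*z,z],-1)@np.linalg.inv(p['mtx']).T
    w=c@p['pose'][:3,:3].T+p['pose'][:3,3]; w[z==0]=np.nan
    return w
def pix(p,w):
    c=p['pose'][:3,:3].T@(np.asarray(w,float)-p['pose'][:3,3]);q=p['mtx']@c;return q[:2]/q[2]
def plane(p,uv,h):
    d=p['pose'][:3,:3]@np.linalg.inv(p['mtx'])@[uv[0],uv[1],1];o=p['pose'][:3,3];return o+d*(h-o[2])/d[2]
def rect(w):
    (c,s,a)=cv2.minAreaRect((w[:,:2]*1000).astype(np.float32));return np.round(c,1),np.round(s,1),round(a,1),len(w)
E
python3 - <<'E'
from h import *
for n in("scene","top"):
    p=dict(np.load(n+'0.npz'));w=cloud(p);c=p['color'].astype(int)
    near=lambda x0,x1,y0,y1,z0,z1:(w[...,0]>x0)&(w[...,0]<x1)&(w[...,1]>y0)&(w[...,1]<y1)&(w[...,2]>z0)&(w[...,2]<z1)
    org=near(.35,.6,.1,.35,-.01,.08)&(c[...,0]>c[...,2]+50)
    print(n,'orange',rect(w[org]),np.nanmedian(w[org],0),np.percentile(w[org][:,2],[5,50,95]))
    g=near(.4,.62,.15,.33,.005,.08);print('gauge',rect(w[g]),np.percentile(w[g][:,2],[5,50,95]))
    b=near(.4,.62,.15,.33,.022,.036)&~org;print('block',rect(w[b]),w[b].mean(0))
    print('collar',[ (z,rect(w[near(.5,.65,-.12,.03,z,z+.01)])) for z in(.14,.15,.155,.17,.18)])
    print('bridge',rect(w[near(.5,.7,-.12,.06,.108,.128)]))
    pl=near(.42,.75,-.15,.08,.007,.018);print('plate',rect(w[pl]),np.median(w[pl],0))
    be=near(.42,.5,-.0,.1,-.02,.02);print('bench',np.median(w[be],0))
p=dict(np.load('top0.npz'))
f=lambda x,y:(110+x/3-.33,120+y/3-.33)
for nm,q,h in [('plateFL',(353,285),.012),('plateFR',(478,307),.012),('plateBL',(388,122),.012),('plateBR',(511,143),.012),('thread top',(428,187),.18),('gripTop1',(171,330),.058),('gripTop2',(184,368),.058)]:
    print(nm,np.round(plane(p,f(*q),h),4))
E
```

```text
scene orange (array([445.6, 190.8]), array([35.8, 16.2]), 19.5, 155) [0.44053753 0.18773468 0.04038027] [0.01519966 0.04038027 0.05937608]
gauge (array([509.9, 236.6]), array([171.6, 218.4]), 89.7, 552) [0.00534919 0.01388227 0.05624499]
block (array([499.6, 205.9]), array([138.8,  30.3]), 22.9, 72) [0.53553921 0.21843439 0.02940251]
collar [(0.14, (array([570. , -49.5]), array([18.4, 37.7]), 33.1, 30)), (0.15, (array([575.1, -45.4]), array([33.6, 38.8]), 10.2, 71)), (0.155, (array([575.1, -45.5]), array([33.6, 38.1]), 10.2, 69)), (0.17, (array([577.9, -46.5]), array([16.4, 13.3]), 43.8, 22)), (0.18, (array([578.6, -43.7]), array([11.8, 14.1]), 0.7, 14))]
bridge (array([605.6, -49.6]), array([44.4, 97.2]), 81.7, 309)
plate (array([545.7, -42.7]), array([251. , 199.7]), 0.2, 1242) [ 0.56902454 -0.05803776  0.01373866]
bench [0.45938902 0.0485784  0.00256328]
top orange (array([447.1, 192.1]), array([32.4, 11.6]), 17.5, 50) [0.4475297  0.19113996 0.05796014] [0.04979218 0.05796014 0.06177625]
gauge (array([511.3, 240.2]), array([179.1, 219.7]), 88.9, 721) [0.00514445 0.00917631 0.05776
[... 167 characters left out ...]
6, 5)), (0.15, (array([581.1, -42.6]), array([38.6, 37.1]), 1.7, 122)), (0.155, (array([580.9, -42.5]), array([38.2, 37. ]), 1.7, 123)), (0.17, (array([577.7, -42.8]), array([ 8.5, 13.9]), 23.1, 7)), (0.18, (array([579.2, -41.2]), array([13.9, 12.9]), 1.6, 24))]
bridge (array([608.9, -46.9]), array([43.6, 97.3]), 80.8, 360)
plate (array([575.6, -36.2]), array([218.5, 300.9]), 89.8, 1877) [ 0.57101538 -0.04026224  0.01224055]
bench [0.45961118 0.04972116 0.00116441]
plateFL [0.5164 0.0313 0.012 ]
plateFR [ 0.4981 -0.0931  0.012 ]
plateBL [0.6844 0.0026 0.012 ]
plateBR [ 0.6663 -0.123   0.012 ]
thread top [ 0.5812 -0.0407  0.18  ]
gripTop1 [0.4627 0.1978 0.058 ]
gripTop2 [0.4275 0.1832 0.058 ]
```

```bash
cat >> h.py <<'E'
from scipy.spatial.transform import Rotation as Ro
def goto(s,pos,yaw,flip=None):
    """tool-frame shift/0.15 and turn/(pi/4) to tool pointing down with jaw axis at yaw (deg, mod 180)"""
    R=Ro.from_euler('xyz',s['eef_rot'],degrees=True)
    best=None
    for y in ([yaw,yaw+180] if flip is None else [yaw+180*flip]):
        a=np.radians(y);Y=np.array([np.cos(a),np.sin(a),0]);X=np.array([0,0,-1.]);T=Ro.from_matrix(np.c_[X,Y,np.cross(X,Y)])
        rv=(R.inv()*T).as_rotvec()
        if best is None or np.linalg.norm(rv)<np.linalg.norm(best[0]):best=(rv,y)
    sh=R.inv().apply(np.asarray(pos)-s['tcp_pos'])/.15
    Y=R.as_matrix()[:,1]
    print('shift',np.round(sh,3),'turn',np.round(best[0]/(np.pi/4),3),'deg',np.round(np.degrees(best[0]),1),'| pos',np.round(s['tcp_pos'],4),'jawyaw',round(np.degrees(np.arctan2(Y[1],Y[0])),1),'j6',round(s['joints'][5],1),'F',np.round(s['contact_force'],1),'w',round(s['gripper_width'],4),'t',s['time_s'])
E
python3 -c "
from h import *;from plant import r
goto(r.get_state(),[.446,.191,.20],107);goto(r.get_state(),[.446,.191,.039],-73)"
```

```text
shift [ 0.304  2.511 -2.55 ] turn [-0.706 -0.     0.   ] deg [-31.8  -0.    0. ] | pos [0.1721 0.6527 0.2456] jawyaw -104.8 j6 -16.5 F [-0.8  0.  -0.5] w 0.0877 t 0.9
shift [ 1.377  2.511 -2.55 ] turn [-0.706 -0.     0.   ] deg [-31.8  -0.    0. ] | pos [0.1721 0.6527 0.2456] jawyaw -104.8 j6 -16.5 F [-0.8  0.  -0.5] w 0.0877 t 0.9
```

Request:
{"method": "send_rows", "body": {
  "plan": [
    [[0,0.17,-0.17],[0,0,0]],
    [[0,0.4,-0.4],[0,0,0]],
    [[0,0.6,-0.6],[0,0,0]],
    [[0,0.8,-0.8],[0,0,0]],
    [[0,0.9,-0.9],[0,0,0]]
  ],
  "jaw": 1,
  "force": 30
}}

```text
time_s: 1.4
tcp_pos: [0.2693, 0.4851, 0.2461]
eef_rot: [-76.6, 90.0, 88.5]
contact_force: [0.5, 1.0, 0.6]
gripper_width: 0.0878
```

Request:
{"method": "send_rows", "body": {
  "plan": [
    [[0,0.2,-0.2],[0,0,0]],
    [[0,0.4,-0.4],[0,0,0]],
    [[0,0.6,-0.6],[0,0,0]],
    [[0,0.8,-0.8],[0,0,0]],
    [[0,0.9,-0.9],[0,0,0]]
  ]
}}

```text
time_s: 1.9
tcp_pos: [0.3661, 0.3178, 0.2463]
eef_rot: [-91.8, 90.0, 73.3]
contact_force: [0.3, 1.0, 0.0]
gripper_width: 0.0873
```

```bash
python3 -c "
from h import *;from plant import r
goto(r.get_state(),[.446,.191,.12],107)"
```

```text
shift [ 0.842  0.681 -0.732] turn [-0.709 -0.     0.001] deg [-31.9  -0.    0. ] | pos [0.3661 0.3178 0.2463] jawyaw -104.9 j6 10.8 F [0.3 1.  0. ] w 0.0873 t 1.9
```

Request:
{"method": "send_rows", "body": {
  "plan": [
    [[0.1,0.2,-0.2],[-0.15,0,0]],
    [[0.3,0.4,-0.4],[-0.3,0,0]],
    [[0.5,0.6,-0.6],[-0.5,0,0]],
    [[0.7,0.68,-0.73],[-0.71,0,0]],
    [[0.84,0.68,-0.73],[-0.71,0,0]]
  ]
}}

```text
time_s: 2.4
tcp_pos: [0.4464, 0.1886, 0.1183]
eef_rot: [1.6, 89.9, -161.2]
contact_force: [-0.4, 1.1, -0.4]
gripper_width: 0.0873
```

```bash
python3 - <<'E'
from h import *;from plant import r
goto(r.get_state(),[.446,.191,.039],107)
for n in("top","scene"):
    p=r.capture(n);cv2.imwrite(f'pics/{n}1.png',p['color'][:,:,::-1])
    q=pix(p,[.446,.191,.058]);print(q)
    u,v=map(int,q);a=p['color'][v-50:v+50,u-66:u+66,::-1];cv2.imwrite(f'pics/{n}1c.png',cv2.resize(a,None,fx=3,fy=3,interpolation=2))
a=np.vstack([cv2.imread(f'pics/{n}1c.png') for n in("top","scene")]);cv2.imwrite('pics/c1.png',a)
E
```

```text
shift [ 0.529 -0.016 -0.003] turn [ 0.005  0.001 -0.   ] deg [ 0.2  0.1 -0. ] | pos [0.4464 0.1886 0.1183] jawyaw -72.8 j6 61.1 F [-0.4  1.1 -0.4] w 0.0873 t 2.4
[168.66718747 235.66287899]
[160.40662251 210.23152208]
```

View pics/c1.png

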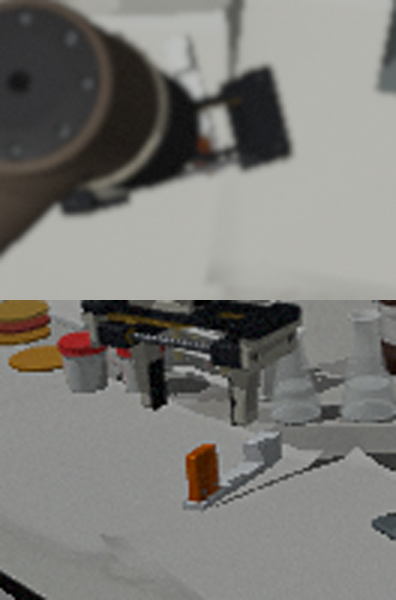

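The orange tab (lower crop (202,470)) is the aluminium gauge's grip, and it sits between and below the open fingers. Descending.

Request:
{"method": "send_rows", "body": {
  "plan": [
    [[0.15,-0.016,0],[0,0,0]],
    [[0.3,-0.016,0],[0,0,0]],
    [[0.42,-0.016,0],[0,0,0]],
    [[0.5,-0.016,0],[0,0,0]],
    [[0.53,-0.016,0],[0,0,0]]
  ]
}}

```text
time_s: 3.0
tcp_pos: [0.4438, 0.1923, 0.0383]
eef_rot: [20.6, 89.7, -142.5]
contact_force: [-0.1, -0.5, -0.3]
gripper_width: 0.0879
```

Request:
{"method": "send_rows", "body": {
  "plan": [
    [[0,0,0],[0,0,0]],
    [[0,0,0],[0,0,0]],
    [[0,0,0],[0,0,0]],
    [[0,0,0],[0,0,0]],
    [[0,0,0],[0,0,0]]
  ],
  "jaw": -1,
  "force": 25
}}

```text
time_s: 3.5
tcp_pos: [0.444, 0.1925, 0.0387]
eef_rot: [18.8, 89.8, -144.3]
contact_force: [-0.6, -0.4, -0.7]
gripper_width: 0.0528
```

Request:
{"method": "send_rows", "body": {
  "plan": [
    [[0,0,0],[0,0,0]],
    [[-0.05,0,0],[0,0,0]],
    [[-0.15,0,0],[0,0,0]],
    [[-0.3,0,0],[0,0,0]],
    [[-0.35,0,0],[0,0,0]]
  ]
}}

```text
time_s: 4.0
tcp_pos: [0.4451, 0.1933, 0.0936]
eef_rot: [9.0, 90.0, -154.0]
contact_force: [0.3, 0.2, -0.5]
gripper_width: 0.0132
```

```bash
python3 - <<'E'
from h import *;from plant import r
s=r.get_state();goto(s,[.419,-.017,.10],80.5)
ps={}
p=r.capture('scene');w=cloud(p)
np.savez('sc2.npz',**{k:p[k] for k in('color','range_z','mtx','pose')})
u,v=map(int,pix(p,[.49,.2,.08]));a=p['color'][v-60:v+60,u-80:u+80,::-1];cv2.imwrite('pics/c2.png',cv2.resize(a,None,fx=3,fy=3,interpolation=2))
E
```

```text
shift [-0.042  1.291  0.575] turn [ 0.587  0.001 -0.   ] deg [26.4  0.  -0. ] | pos [0.4451 0.1933 0.0936] jawyaw -73.1 j6 60.2 F [ 0.3  0.2 -0.5] w 0.0132 t 4.0
```

View pics/c2.png

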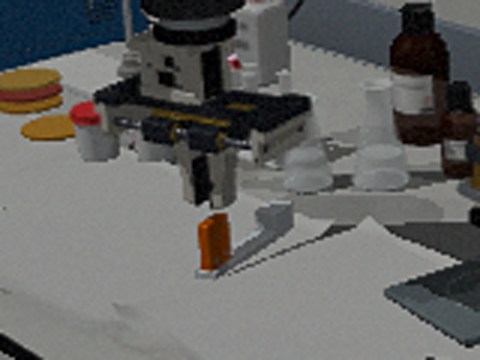

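The crop shows the fingers shut above the tab: I lifted before they had closed. I open, go down again and wait longer.

Request:
{"method": "send_rows", "body": {
  "plan": [
    [[0,0,0],[0,0,0]],
    [[0,0,0],[0,0,0]],
    [[0,0,0],[0,0,0]],
    [[0,0,0],[0,0,0]],
    [[0,0,0],[0,0,0]]
  ],
  "jaw": 0.2
}}

```text
time_s: 4.55
tcp_pos: [0.4451, 0.1933, 0.0933]
eef_rot: [9.5, 89.9, -153.6]
contact_force: [-0.4, -0.2, 0.4]
gripper_width: 0.044
```

Request:
{"method": "send_rows", "body": {
  "plan": [
    [[0.05,0,0],[0,0,0]],
    [[0.15,0,0],[0,0,0]],
    [[0.25,0,0],[0,0,0]],
    [[0.32,0,0],[0,0,0]],
    [[0.36,0,0],[0,0,0]]
  ]
}}

```text
time_s: 5.05
tcp_pos: [0.4446, 0.1928, 0.0381]
eef_rot: [21.6, 89.8, -141.5]
contact_force: [0.6, -0.6, -0.1]
gripper_width: 0.0525
```

Request:
{"method": "send_rows", "body": {
  "plan": [
    [[0,0,0],[0,0,0]],
    [[0,0,0],[0,0,0]],
    [[0,0,0],[0,0,0]],
    [[0,0,0],[0,0,0]],
    [[0,0,0],[0,0,0]]
  ],
  "jaw": -1,
  "force": 25
}}

```text
time_s: 5.55
tcp_pos: [0.4448, 0.193, 0.0385]
eef_rot: [17.6, 89.9, -145.4]
contact_force: [-0.0, 0.8, 1.5]
gripper_width: 0.018
```

Request:
{"method": "send_rows", "body": {
  "plan": [
    [[0,0,0],[0,0,0]],
    [[0,0,0],[0,0,0]],
    [[0,0,0],[0,0,0]],
    [[0,0,0],[0,0,0]],
    [[0,0,0],[0,0,0]]
  ]
}}

```text
time_s: 6.05
tcp_pos: [0.4447, 0.193, 0.0385]
eef_rot: [17.7, 89.9, -145.4]
contact_force: [-1.2, -0.0, 1.5]
gripper_width: 0.0137
```

Request:
{"method": "send_rows", "body": {
  "plan": [
    [[-0.05,0,0],[0,0,0]],
    [[-0.15,0,0],[0,0,0]],
    [[-0.3,0,0],[0,0,0]],
    [[-0.4,0,0],[0,0,0]],
    [[-0.4,0,0],[0,0,0]]
  ]
}}

```text
time_s: 6.55
tcp_pos: [0.4459, 0.194, 0.1008]
eef_rot: [-149.5, 89.9, 47.4]
contact_force: [0.1, 0.1, -1.1]
gripper_width: 0.0141
```

Request:
{"method": "send_rows", "body": {
  "plan": [
    [[0,0.1,0.05],[0,0,0]],
    [[0,0.25,0.13],[0,0,0]],
    [[0,0.42,0.21],[0,0,0]],
    [[0,0.58,0.29],[0,0,0]],
    [[0,0.65,0.32],[0,0,0]]
  ]
}}

```text
time_s: 7.05
tcp_pos: [0.4265, 0.084, 0.0997]
eef_rot: [-47.5, 89.9, 149.3]
contact_force: [0.7, 1.0, -1.4]
gripper_width: 0.0139
```

```bash
python3 -c "
from h import *;from plant import r
goto(r.get_state(),[.419,-.017,.08],80.5)"
```

```text
shift [0.131 0.63  0.243] turn [0.586 0.001 0.001] deg [26.4  0.   0. ] | pos [0.4265 0.084  0.0997] jawyaw -73.1 j6 69.6 F [ 0.7  1.  -1.4] w 0.0139 t 7.05
```

Request:
{"method": "send_rows", "body": {
  "plan": [
    [[0,0.1,0.04],[0.12,0,0]],
    [[0,0.25,0.1],[0.25,0,0]],
    [[0.05,0.42,0.17],[0.4,0,0]],
    [[0.1,0.57,0.22],[0.52,0,0]],
    [[0.13,0.63,0.243],[0.586,0,0]]
  ]
}}

```text
time_s: 7.55
tcp_pos: [0.418, -0.0188, 0.0792]
eef_rot: [9.5, 89.9, 179.7]
contact_force: [-0.5, 0.1, -1.6]
gripper_width: 0.0138
```

```bash
python3 - <<'E'
from h import *;from plant import r
s=r.get_state();goto(s,[.4445,-.0208,.053],80.5)
a=[]
for n in("top","scene"):
    p=r.capture(n);u,v=map(int,pix(p,[.52,-.035,.08]));a.append(cv2.resize(p['color'][v-55:v+55,u-70:u+70,::-1],None,fx=2.8,fy=2.8,interpolation=2))
    w=cloud(p);m=(w[...,0]>.48)&(w[...,0]<.55)&(w[...,1]>-.08)&(w[...,1]<.01)&(w[...,2]>.04)&(w[...,2]<.08);q=w[m]
    if len(q)>10:print(n,rect(q),np.percentile(q[:,2],[5,50,95]))
cv2.imwrite('pics/c3.png',np.hstack(a))
E
```

```text
shift [ 0.174 -0.017 -0.177] turn [-0.007  0.003 -0.   ] deg [-0.3  0.1 -0. ] | pos [ 0.418  -0.0188  0.0792] jawyaw -99.8 j6 55.6 F [-0.5  0.1 -1.6] w 0.0138 t 7.55
top (array([531.4, -40. ]), array([24. , 17.9]), 79.1, 54) [0.0672355  0.0701205  0.07379008]
scene (array([510., -39.]), array([29.3, 63.9]), 79.4, 248) [0.04373943 0.05659758 0.07235871]
```

View pics/c3.png

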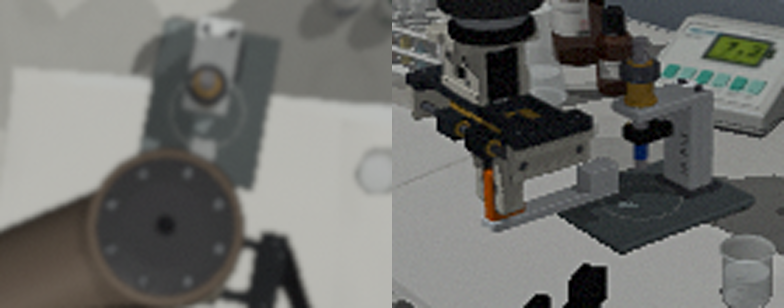

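The right crop shows the gauge held level, with the block (600,180) in front of the plate and in line with the probe. I go down onto the plate's front part, then slide in.

Request:
{"method": "send_rows", "body": {
  "plan": [
    [[0,-0.01,-0.05],[0,0,0]],
    [[0,-0.017,-0.12],[0,0,0]],
    [[0.07,-0.017,-0.18],[0,0,0]],
    [[0.13,-0.017,-0.18],[0,0,0]],
    [[0.17,-0.017,-0.18],[0,0,0]]
  ]
}}

```text
time_s: 8.15
tcp_pos: [0.4452, -0.02, 0.0528]
eef_rot: [17.4, 89.8, -172.2]
contact_force: [-0.1, -0.4, -2.0]
gripper_width: 0.0137
```

Request:
{"method": "send_rows", "body": {
  "plan": [
    [[0.004,0,0],[0,0,0]],
    [[0.008,0,0],[0,0,0]],
    [[0.012,0,0],[0,0,0]],
    [[0.012,0,0],[0,0,0]],
    [[0.012,0,0],[0,0,0]]
  ]
}}

```text
time_s: 8.65
tcp_pos: [0.4453, -0.0199, 0.0513]
eef_rot: [14.2, 89.8, -175.4]
contact_force: [0.1, -0.3, -1.6]
gripper_width: 0.0137
```

```bash
python3 - <<'E'
from h import *;from plant import r
s=r.get_state();goto(s,[.4784,-.0265,.0505],80.5)
a=[]
for n in("top","scene"):
    p=r.capture(n)
    w=cloud(p);m=(w[...,0]>.48)&(w[...,0]<.57)&(w[...,1]>-.06)&(w[...,1]<-.015)&(w[...,2]>.032)&(w[...,2]<.052);q=w[m]
    if len(q)>10:print(n,rect(q),np.percentile(q[:,2],[5,50,95]))
    m=(w[...,0]>.55)&(w[...,0]<.6)&(w[...,1]>-.06)&(w[...,1]<-.02)&(w[...,2]>.046)&(w[...,2]<.075);q=w[m]
    if len(q)>3:print(n,'probe',rect(q),np.percentile(q[:,2],[0,5,50,95]))
E
```

```text
shift [ 0.005  0.007 -0.225] turn [-0.003  0.004 -0.001] deg [-0.1  0.2 -0. ] | pos [ 0.4453 -0.0199  0.0513] jawyaw -99.6 j6 57.6 F [ 0.1 -0.3 -1.6] w 0.0137 t 8.65
scene (array([550. , -39.9]), array([28.5, 36.3]), 75.5, 99) [0.03318421 0.04173835 0.04542207]
scene probe (array([577.8, -46.3]), array([17., 14.]), 46.7, 44) [0.05030323 0.05124726 0.06540209 0.07410815]
```

Request:
{"method": "send_rows", "body": {
  "plan": [
    [[0,0,-0.04],[0,0,0]],
    [[0,0,-0.09],[0,0,0]],
    [[0,0.005,-0.14],[0,0,0]],
    [[0,0.007,-0.19],[0,0,0]],
    [[0,0.007,-0.225],[0,0,0]]
  ]
}}

```text
time_s: 9.25
tcp_pos: [0.4793, -0.0268, 0.051]
eef_rot: [16.3, 89.8, -173.4]
contact_force: [-0.2, -0.3, -1.4]
gripper_width: 0.0141
```

Request:
{"method": "send_rows", "body": {
  "plan": [
    [[0.003,0,0],[0,0,0]],
    [[0.006,0,0],[0,0,0]],
    [[0.01,0,0],[0,0,0]],
    [[0.013,0,0],[0,0,0]],
    [[0.016,0,0],[0,0,0]]
  ]
}}

```text
time_s: 9.75
tcp_pos: [0.48, -0.0268, 0.0501]
eef_rot: [26.5, 89.9, -163.1]
contact_force: [-7.3, 1.3, 21.0]
gripper_width: 0.014
```

```bash
python3 - <<'E'
from h import *;from plant import r
s=r.get_state();goto(s,[.4784,-.0265,.0505],80.5)
p=r.capture("scene");u,v=map(int,pix(p,[.56,-.04,.06]));cv2.imwrite('pics/c4.png',cv2.resize(p['color'][v-40:v+40,u-55:u+55,::-1],None,fx=6,fy=6,interpolation=2))
w=cloud(p);m=(w[...,0]>.53)&(w[...,0]<.61)&(w[...,1]>-.07)&(w[...,1]<-.015)&(w[...,2]>.039)&(w[...,2]<.044);print(rect(w[m]))
m=(w[...,0]>.53)&(w[...,0]<.61)&(w[...,1]>-.07)&(w[...,1]<-.015)&(w[...,2]>.051)&(w[...,2]<.075);print(rect(w[m]))
E
```

```text
shift [-0.002 -0.     0.011] turn [-0.002  0.002 -0.001] deg [-0.1  0.1 -0. ] | pos [ 0.48   -0.0268  0.0501] jawyaw -99.6 j6 60.1 F [-7.3  1.3 21. ] w 0.014 t 9.75
(array([585.9, -49.3]), array([22. , 35.6]), 82.3, 35)
(array([586.1, -47.3]), array([4.7, 0. ]), 42.9, 3)
```

View pics/c4.png

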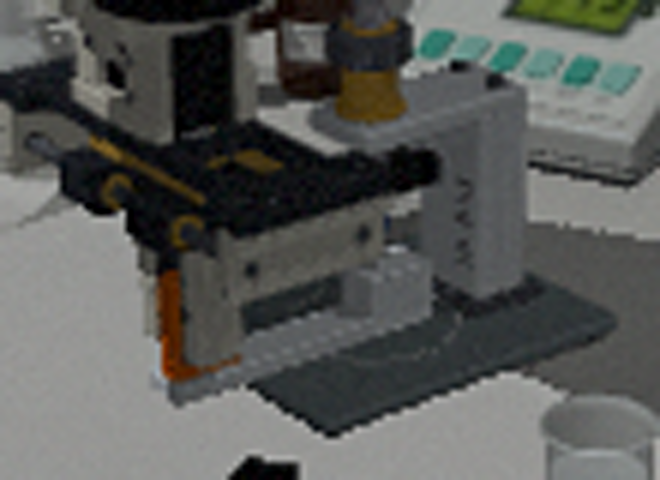

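The gauge lies on the plate (21 N measured), with the block about 4 mm too deep. I ease off, draw back 4 mm, set it down lightly and release.

Request:
{"method": "send_rows", "body": {
  "plan": [
    [[-0.006,0,0],[0,0,0]],
    [[-0.006,0,0.01],[0,0,0]],
    [[-0.006,0,0.025],[0,0,0]],
    [[-0.006,0,0.025],[0,0,0]],
    [[-0.004,0,0.025],[0,0,0]]
  ]
}}

```text
time_s: 10.3
tcp_pos: [0.476, -0.0261, 0.0505]
eef_rot: [24.5, 89.9, -165.2]
contact_force: [0.5, -0.8, -1.2]
gripper_width: 0.0136
```

Request:
{"method": "send_rows", "body": {
  "plan": [
    [[0.001,0,0],[0,0,0]],
    [[0.001,0,0],[0,0,0]],
    [[0.001,0,0],[0,0,0]],
    [[0.001,0,0],[0,0,0]],
    [[0.001,0,0],[0,0,0]]
  ],
  "jaw": 0.1
}}

```text
time_s: 10.8
tcp_pos: [0.4761, -0.0261, 0.0504]
eef_rot: [26.0, 89.9, -163.6]
contact_force: [-0.0, 0.2, -0.6]
gripper_width: 0.0458
```

Request:
{"method": "send_rows", "body": {
  "plan": [
    [[0,0,0],[0,0,0]],
    [[0,0,0],[0,0,0]],
    [[-0.2,0,0],[0,0,0]],
    [[-0.5,0,0],[0,0,0]],
    [[-0.8,0,0],[0,0,0]]
  ]
}}

```text
time_s: 11.3
tcp_pos: [0.4756, -0.0263, 0.1715]
eef_rot: [28.6, 89.8, -161.0]
contact_force: [1.9, 0.5, -0.4]
gripper_width: 0.0482
```

```bash
python3 - <<'E'
from h import *;from plant import r
s=r.get_state();goto(s,[.580,-.0435,.24],80.5)
p=r.capture("scene");u,v=map(int,pix(p,[.56,-.04,.06]));cv2.imwrite('pics/c5.png',cv2.resize(p['color'][v-45:v+30,u-50:u+50,::-1],None,fx=7,fy=7,interpolation=2))
w=cloud(p)
def n(a,b,z0,z1):return (w[...,0]>a)&(w[...,0]<b)&(w[...,1]>-.07)&(w[...,1]<-.015)&(w[...,2]>z0)&(w[...,2]<z1)
print('block',rect(w[n(.53,.61,.039,.044)]));print('probe',rect(w[n(.53,.60,.052,.075)]),np.sort(w[n(.53,.60,.045,.075)][:,2])[:8])
print('org',rect(w[n(.43,.52,.066,.074)]))
E
```

```text
shift [-0.459 -0.002 -0.704] turn [-0.002  0.004 -0.002] deg [-0.1  0.2 -0.1] | pos [ 0.4756 -0.0263  0.1715] jawyaw -99.6 j6 59.8 F [ 1.9  0.5 -0.4] w 0.0482 t 11.3
block (array([581.2, -47.9]), array([24.8, 35.1]), 82.4, 45)
probe (array([578.2, -46.5]), array([11.3, 14.6]), 57.9, 38) [0.04500598 0.04504791 0.04509176 0.04511758 0.04516325 0.04531518
 0.04548076 0.04562679]
org (array([480.9, -31.1]), array([15.3, 37.8]), 78.7, 53)
```

View pics/c5.png

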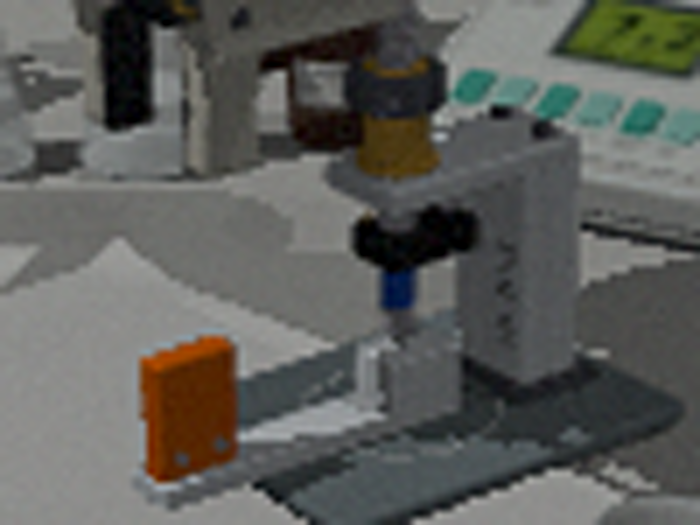

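The crop shows the gauge flat on the plate, with its block (420,380) under the blue probe and a small gap left. Now the collar: I go above it, first winding j6 back so that one grip gives the whole turn.

Request:
{"method": "send_rows", "body": {
  "plan": [
    [[-0.2,0,0],[0.18,0,0]],
    [[-0.46,0,0],[0.37,0,0]],
    [[-0.46,0,-0.2],[0.56,0,0]],
    [[-0.46,0,-0.45],[0.75,0,0]],
    [[-0.46,0,-0.7],[0.94,0,0]]
  ],
  "jaw": 0.6
}}

```text
time_s: 11.85
tcp_pos: [0.584, -0.0433, 0.2501]
eef_rot: [-122.4, 89.4, 5.5]
contact_force: [0.5, 0.7, 0.4]
gripper_width: 0.0699
```

Request:
{"method": "send_rows", "body": {
  "plan": [
    [[0,0,0],[0.18,0,0]],
    [[0,0,0],[0.37,0,0]],
    [[0,0,0],[0.56,0,0]],
    [[0,0,0],[0.75,0,0]],
    [[0,0,0],[0.94,0,0]]
  ]
}}

```text
time_s: 12.35
tcp_pos: [0.5838, -0.0433, 0.2498]
eef_rot: [-79.5, 89.5, 5.7]
contact_force: [-0.0, -0.2, -0.7]
gripper_width: 0.07
```

Request:
{"method": "send_rows", "body": {
  "plan": [
    [[0,0,0],[0.18,0,0]],
    [[0,0,0],[0.37,0,0]],
    [[0,0,0],[0.56,0,0]],
    [[0,0,0],[0.75,0,0]],
    [[0,0,0],[0.94,0,0]]
  ]
}}

```text
time_s: 12.85
tcp_pos: [0.5837, -0.0433, 0.2496]
eef_rot: [-36.5, 89.5, 6.1]
contact_force: [-0.2, 0.3, 0.1]
gripper_width: 0.0701
```

Request:
{"method": "send_rows", "body": {
  "plan": [
    [[0,0,0],[0.18,0,0]],
    [[0,0,0],[0.37,0,0]],
    [[0,0,0],[0.56,0,0]],
    [[0,0,0],[0.75,0,0]],
    [[0,0,0],[0.8,0,0]]
  ]
}}

```text
time_s: 13.35
tcp_pos: [0.5836, -0.0433, 0.2493]
eef_rot: [0.3, 89.5, 6.6]
contact_force: [0.2, -0.9, -0.2]
gripper_width: 0.07
```

```bash
python3 - <<'E'
from h import *;from plant import r
s=r.get_state();goto(s,[.580,-.0435,.150],100.4)
E
```

```text
shift [ 0.662  0.001 -0.03 ] turn [-0.092  0.011  0.   ] deg [-4.2  0.5  0. ] | pos [ 0.5836 -0.0433  0.2493] jawyaw 96.2 j6 -98.7 F [ 0.2 -0.9 -0.2] w 0.07 t 13.35
```

Request:
{"method": "send_rows", "body": {
  "plan": [
    [[0.1,0,-0.03],[0,0.011,0]],
    [[0.25,0,-0.03],[0,0.011,0]],
    [[0.42,0,-0.03],[0,0.011,0]],
    [[0.57,0,-0.03],[0,0.011,0]],
    [[0.65,0,-0.03],[0,0.011,0]]
  ]
}}

```text
time_s: 13.85
tcp_pos: [0.5783, -0.0439, 0.1489]
eef_rot: [177.9, 89.8, -175.8]
contact_force: [-0.7, 0.7, -0.3]
gripper_width: 0.0699
```

Request:
{"method": "send_rows", "body": {
  "plan": [
    [[0.01,0,0],[0,0,0]],
    [[0.01,0,0],[0,0,0]],
    [[0.01,0,0],[0,0,0]],
    [[0.01,0,0],[0,0,0]],
    [[0.01,0,0],[0,0,0]]
  ],
  "jaw": -1,
  "force": 5
}}

```text
time_s: 14.35
tcp_pos: [0.5789, -0.0424, 0.1484]
eef_rot: [117.6, 89.8, 123.8]
contact_force: [-2.0, 10.8, 2.7]
gripper_width: 0.0424
```

Request:
{"method": "send_rows", "body": {
  "plan": [
    [[0,0,0],[0,0,0]],
    [[0,0,0],[0,0,0]],
    [[0,0,0],[0,0,0]],
    [[0,0,0],[0,0,0]],
    [[0,0,0],[0,0,0]]
  ]
}}

```text
time_s: 14.85
tcp_pos: [0.5787, -0.041, 0.1487]
eef_rot: [95.5, 89.7, 101.7]
contact_force: [-1.0, 6.5, -2.9]
gripper_width: 0.04
```

```bash
python3 - <<'E'
from h import *;from plant import r
s=r.get_state();goto(s,[.580,-.0435,.150],96.3);print(s['moment'])
p=r.capture("scene");np.savez('sc6.npz',**{k:p[k] for k in('color','range_z','mtx','pose')})
cv2.imwrite('pics/c6.png',cv2.resize(p['color'][135:245,185:325,::-1],None,fx=5,fy=5,interpolation=2))
E
```

```text
shift [-0.009 -0.017  0.007] turn [-0.    -0.001 -0.006] deg [-0.  -0.  -0.3] | pos [ 0.5787 -0.041   0.1487] jawyaw 96.3 j6 -98.6 F [-1.   6.5 -2.9] w 0.04 t 14.85
[2.54325243 0.38838654 0.05589491]
```

View pics/c6.png

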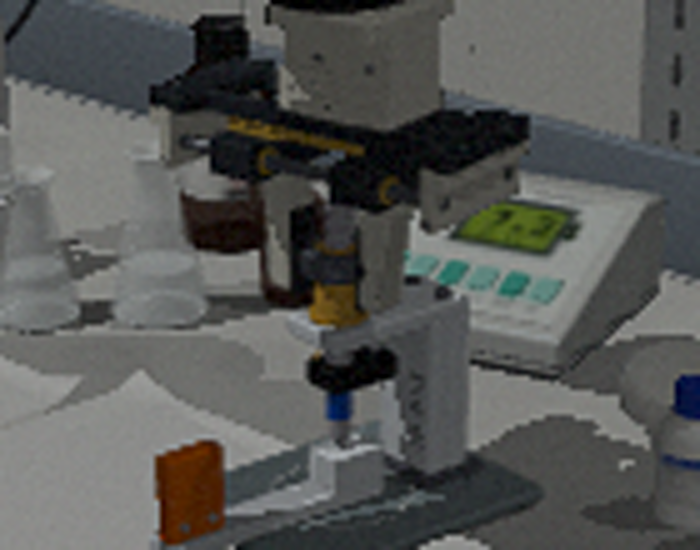

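The fingers hold the collar at its 40 mm width, and the tip is still slightly above the block. The arm was pulled about 3 mm in y, so I let it settle there.

Request:
{"method": "send_rows", "body": {
  "plan": [
    [[0,0,0],[0,0,0]],
    [[0,0,0],[0,0,0]],
    [[0,0,0],[0,0,0]],
    [[0,0,0],[0,0,0]],
    [[0,0,0],[0,0,0]]
  ]
}}

```text
time_s: 15.4
tcp_pos: [0.5787, -0.0408, 0.1487]
eef_rot: [93.7, 89.7, 100.0]
contact_force: [-2.2, 3.6, -0.7]
gripper_width: 0.04
```

Request:
{"method": "send_rows", "body": {
  "plan": [
    [[0,0,0],[-0.1,0,0]],
    [[0,0,0],[-0.2,0,0]],
    [[0,0,0],[-0.3,0,0]],
    [[0,0,0],[-0.4,0,0]],
    [[0,0,0],[-0.5,0,0]]
  ]
}}

```text
time_s: 15.9
tcp_pos: [0.5789, -0.0415, 0.1489]
eef_rot: [69.7, 89.8, 98.6]
contact_force: [0.4, -1.7, -2.8]
gripper_width: 0.0394
```

```bash
cat > chk.py <<'E'
from h import *;from plant import r
s=r.get_state();goto(s,[.579,-.0405,.1487],90);print(s['moment'])
p=r.capture("scene");w=cloud(p)
# vertical profile: cross piece top/bottom & block, thread top along probe axis
c=p['color']
def n(a,b,c0,d,z0,z1):return (w[...,0]>a)&(w[...,0]<b)&(w[...,1]>c0)&(w[...,1]<d)&(w[...,2]>z0)&(w[...,2]<z1)
m=n(.55,.60,-.075,-.02,.045,.13)&(c.max(-1)<45);print('black z',np.round(np.percentile(w[m][:,2],[2,50,98]),4),m.sum())
m=n(.55,.60,-.075,-.02,.03,.1)&(c[...,2].astype(int)>c[...,0].astype(int)+25);print('blue z',np.round(np.percentile(w[m][:,2],[2,50,98]),4) if m.any() else None,m.sum())
E
python3 chk.py
```

```text
shift [0.001 0.005 0.004] turn [ 0.644  0.    -0.005] deg [29.   0.  -0.2] | pos [ 0.5789 -0.0415  0.1489] jawyaw 119.0 j6 -75.9 F [ 0.4 -1.7 -2.8] w 0.0394 t 15.9
[-0.58887753 -0.36651309 -0.02944917]
black z [0.0801 0.0894 0.0973] 94
blue z [0.0624 0.0691 0.0783] 24
```

Request:
{"method": "send_rows", "body": {
  "plan": [
    [[0,0,0],[-0.16,0,0]],
    [[0,0,0],[-0.32,0,0]],
    [[0,0,0],[-0.48,0,0]],
    [[0,0,0],[-0.64,0,0]],
    [[0,0,0],[-0.8,0,0]]
  ]
}}

```text
time_s: 16.45
tcp_pos: [0.5799, -0.0423, 0.1494]
eef_rot: [0.7, 89.8, 66.1]
contact_force: [3.7, -3.7, -2.6]
gripper_width: 0.0393
```

Request:
{"method": "send_rows", "body": {
  "plan": [
    [[0,0,0],[-0.16,0,0]],
    [[0,0,0],[-0.32,0,0]],
    [[0,0,0],[-0.48,0,0]],
    [[0,0,0],[-0.64,0,0]],
    [[0,0,0],[-0.8,0,0]]
  ]
}}

```text
time_s: 16.95
tcp_pos: [0.5812, -0.0426, 0.15]
eef_rot: [-69.7, 89.7, 31.9]
contact_force: [3.8, -0.7, -2.3]
gripper_width: 0.0401
```

```bash
python3 chk.py
```

```text
shift [0.009 0.011 0.017] turn [-1.741 -0.002  0.006] deg [-78.4  -0.1   0.3] | pos [ 0.5812 -0.0426  0.15  ] jawyaw -168.4 j6 -3.3 F [ 3.8 -0.7 -2.3] w 0.0401 t 16.95
[-0.26425087 -1.27472776 -0.06542499]
black z [0.0797 0.0891 0.099 ] 93
blue z [0.0586 0.0661 0.0776] 27
```

Request:
{"method": "send_rows", "body": {
  "plan": [
    [[0.003,0,0],[0,0,0]],
    [[0.006,0,0],[0,0,0]],
    [[0.009,0,0],[0,0,0]],
    [[0.009,0,0],[0,0,0]],
    [[0.009,0,0],[0,0,0]]
  ]
}}

```text
time_s: 17.5
tcp_pos: [0.5813, -0.0426, 0.1488]
eef_rot: [-72.8, 89.7, 29.2]
contact_force: [1.8, 0.4, -1.5]
gripper_width: 0.0395
```

```bash
cat >> chk.py <<'E'
import sys
if len(sys.argv)>1: cv2.imwrite(sys.argv[1],cv2.resize(c[165:235,225:295,::-1],None,fx=8,fy=8,interpolation=2))
E
python3 chk.py pics/c7.png
```

```text
shift [0.    0.012 0.017] turn [-1.733 -0.002  0.006] deg [-78.   -0.1   0.3] | pos [ 0.5813 -0.0426  0.1488] jawyaw -168.0 j6 -2.9 F [ 1.8  0.4 -1.5] w 0.0395 t 17.5
[-0.05160636 -0.49472893 -0.04171783]
black z [0.0781 0.0871 0.0984] 94
blue z [0.0594 0.0658 0.0759] 24
```

View pics/c7.png

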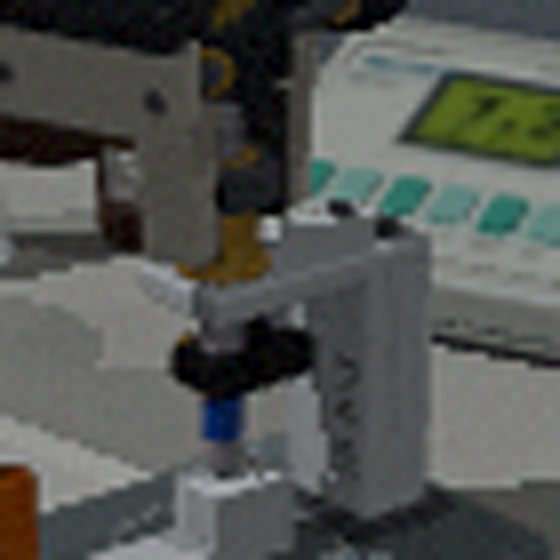

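Request:
{"method": "send_rows", "body": {
  "plan": [
    [[0.004,0,0],[0,0,0]],
    [[0.004,0,0],[0,0,0]],
    [[0.004,0,0],[0,0,0]],
    [[0.004,0,0],[0,0,0]],
    [[0.004,0,0],[0,0,0]]
  ]
}}

```text
time_s: 18.05
tcp_pos: [0.5813, -0.0427, 0.1486]
eef_rot: [-75.5, 89.7, 26.6]
contact_force: [-1.7, 1.1, 5.6]
gripper_width: 0.0395
```

```bash
python3 chk.py
```

```text
shift [-0.001  0.012  0.017] turn [-1.733 -0.003  0.006] deg [-78.   -0.1   0.3] | pos [ 0.5813 -0.0427  0.1486] jawyaw -168.0 j6 -2.9 F [-1.7  1.1  5.6] w 0.0395 t 18.05
[0.27590754 0.55878954 0.0282238 ]
black z [0.0785 0.0872 0.098 ] 89
blue z [0.0587 0.0659 0.0712] 23
```

Collar seated again (Fz +5.6 at z 0.1486). I go on in smaller turns, with a slight downward bias.

Request:
{"method": "send_rows", "body": {
  "plan": [
    [[0,0,0],[-0.1,0,0]],
    [[0.001,0,0],[-0.2,0,0]],
    [[0.002,0,0],[-0.3,0,0]],
    [[0.002,0,0],[-0.4,0,0]],
    [[0.002,0,0],[-0.4,0,0]]
  ]
}}

```text
time_s: 18.6
tcp_pos: [0.582, -0.0424, 0.1486]
eef_rot: [-97.1, 89.6, 23.1]
contact_force: [1.1, 0.8, 2.9]
gripper_width: 0.0398
```

```bash
python3 chk.py
```

```text
shift [-0.001  0.011  0.021] turn [-1.331 -0.005  0.007] deg [-59.9  -0.2   0.3] | pos [ 0.582  -0.0424  0.1486] jawyaw -149.9 j6 15.2 F [1.1 0.8 2.9] w 0.0398 t 18.6
[ 0.41844462 -0.4297652   0.02217167]
black z [0.0717 0.0858 0.0937] 93
blue z [0.0554 0.0642 0.0725] 26
```

Request:
{"method": "send_rows", "body": {
  "plan": [
    [[0,0,0],[-0.1,0,0]],
    [[0.001,0,0],[-0.2,0,0]],
    [[0.002,0,0],[-0.3,0,0]],
    [[0.002,0,0],[-0.4,0,0]],
    [[0.002,0,0],[-0.4,0,0]]
  ]
}}

```text
time_s: 19.15
tcp_pos: [0.5826, -0.0421, 0.1485]
eef_rot: [-115.6, 89.6, 22.3]
contact_force: [2.1, 2.4, 3.9]
gripper_width: 0.0394
```

```bash
python3 chk.py
```

```text
shift [-0.001  0.008  0.025] turn [-0.935 -0.007  0.007] deg [-42.1  -0.3   0.3] | pos [ 0.5826 -0.0421  0.1485] jawyaw -132.1 j6 33.0 F [2.1 2.4 3.9] w 0.0394 t 19.15
[ 0.92833195 -0.54414122  0.01802152]
black z [0.0769 0.0862 0.0944] 92
blue z [0.0557 0.0646 0.0748] 25
```

Request:
{"method": "send_rows", "body": {
  "plan": [
    [[0,0,0],[-0.08,0,0]],
    [[0,0,0],[-0.16,0,0]],
    [[0.001,0,0],[-0.24,0,0]],
    [[0.001,0,0],[-0.3,0,0]],
    [[0.001,0,0],[-0.3,0,0]]
  ]
}}

```text
time_s: 19.7
tcp_pos: [0.583, -0.0417, 0.1488]
eef_rot: [-128.3, 89.5, 22.9]
contact_force: [1.2, 3.8, 5.6]
gripper_width: 0.0397
```

```bash
python3 chk.py
```

```text
shift [0.001 0.006 0.027] turn [-0.641 -0.009  0.007] deg [-28.8  -0.4   0.3] | pos [ 0.583  -0.0417  0.1488] jawyaw -118.8 j6 46.2 F [1.2 3.8 5.6] w 0.0397 t 19.7
[ 1.30607225 -0.16316461  0.02569627]
black z [0.0761 0.0857 0.0926] 90
blue z [0.0551 0.0645 0.0747] 27
```

Fz and z both rose, which suggests the tip has touched. I relax and look.

Request:
{"method": "send_rows", "body": {
  "plan": [
    [[0,0,0],[0,0,0]],
    [[0,0,0],[0,0,0]],
    [[0,0,0],[0,0,0]],
    [[0,0,0],[0,0,0]],
    [[0,0,0],[0,0,0]]
  ]
}}

```text
time_s: 20.25
tcp_pos: [0.583, -0.0417, 0.1489]
eef_rot: [-128.1, 89.5, 23.0]
contact_force: [-0.1, 2.3, 4.1]
gripper_width: 0.04
```

```bash
python3 chk.py pics/c8.png
```

```text
shift [0.001 0.006 0.027] turn [-0.643 -0.009  0.007] deg [-28.9  -0.4   0.3] | pos [ 0.583  -0.0417  0.1489] jawyaw -118.9 j6 46.1 F [-0.1  2.3  4.1] w 0.04 t 20.25
[ 1.01645782 -0.01482634 -0.0826147 ]
black z [0.0764 0.0855 0.0922] 91
blue z [0.0567 0.0644 0.0754] 27
```

View pics/c8.png

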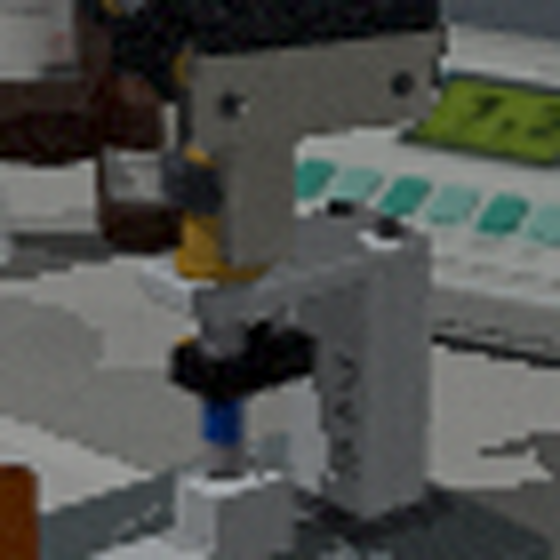

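```bash
cat > drop.py <<'E'
from h import *;import sys
def img(f):
    return cv2.imread(f) if f.endswith('png') else np.ascontiguousarray(cv2.resize(np.load(f)['color'][165:235,225:295,::-1],None,fx=8,fy=8,interpolation=2))
A=img('scene0.npz')
p=dict(np.load('scene0.npz'));a=pix(p,[.58,-.042,.06]);b=pix(p,[.58,-.042,.07]);k=(a-b)[1]*8/10;print('px/mm',k)
# template: blue/black piece in reference image c7
ref=cv2.GaussianBlur(img('pics/c7.png'),(0,0),3);t=ref[335:440,170:300]
for f in sys.argv[1:]:
    I=cv2.GaussianBlur(img(f),(0,0),3);m=cv2.matchTemplate(I[300:500,150:330],t,cv2.TM_CCOEFF_NORMED);_,v,_,l=cv2.minMaxLoc(m)
    y=l[1];q=m[y-1:y+2,l[0]];sub=y+(q[0]-q[2])/(2*(q[0]-2*q[1]+q[2]))
    print(f,round(v,3),'drop vs c7 mm',round((sub-35)/k,2),'dx',l[0]-20)
E
python3 drop.py scene0.npz sc6.npz pics/c7.png pics/c8.png
```

```text
px/mm 2.6751061022341447
scene0.npz 0.993 drop vs c7 mm -3.28 dx 0
sc6.npz 0.993 drop vs c7 mm -3.26 dx 0
pics/c7.png 1.0 drop vs c7 mm 0.0 dx 0
pics/c8.png 0.994 drop vs c7 mm 1.11 dx 0
```

The probe has sunk 4.4 mm for 4.84 mm worth of turn. So the tip rests on the block and the collar is lifted about 0.4 mm. I turn back 8 degrees, then release.

Request:
{"method": "send_rows", "body": {
  "plan": [
    [[0,0,0],[0.06,0,0]],
    [[0,0,0],[0.12,0,0]],
    [[0,0,0],[0.18,0,0]],
    [[0,0,0],[0.18,0,0]],
    [[0,0,0],[0.18,0,0]]
  ]
}}

```text
time_s: 20.8
tcp_pos: [0.5828, -0.0419, 0.1487]
eef_rot: [-120.3, 89.5, 22.7]
contact_force: [-0.2, 0.6, 3.2]
gripper_width: 0.04
```

```bash
python3 chk.py pics/c9.png; python3 drop.py pics/c9.png
```

```text
shift [-0.     0.008  0.026] turn [-0.821 -0.008  0.007] deg [-37.   -0.4   0.3] | pos [ 0.5828 -0.0419  0.1487] jawyaw -127.0 j6 38.1 F [-0.2  0.6  3.2] w 0.04 t 20.8
[ 0.16011212 -0.18483365 -0.03170719]
black z [0.0767 0.0863 0.0924] 94
blue z [0.0559 0.064  0.0755] 27
px/mm 2.6751061022341447
pics/c9.png 0.995 drop vs c7 mm 1.11 dx 0
```

Request:
{"method": "send_rows", "body": {
  "plan": [
    [[0,0,0],[0,0,0]],
    [[0,0,0],[0,0,0]],
    [[0,0,0],[0,0,0]],
    [[0,0,0],[0,0,0]],
    [[0,0,0],[0,0,0]]
  ],
  "jaw": 0.4
}}

```text
time_s: 21.35
tcp_pos: [0.5826, -0.0419, 0.1485]
eef_rot: [-119.5, 89.6, 23.5]
contact_force: [0.0, -0.1, -0.1]
gripper_width: 0.0612
```

```bash
python3 chk.py pics/c10.png; python3 drop.py pics/c10.png
```

```text
shift [-0.001  0.007  0.025] turn [-0.821 -0.007  0.007] deg [-37.   -0.3   0.3] | pos [ 0.5826 -0.0419  0.1485] jawyaw -127.0 j6 38.1 F [ 0.  -0.1 -0.1] w 0.0612 t 21.35
[-0.00981753 -0.01058313  0.02267601]
black z [0.0772 0.0865 0.0924] 92
blue z [0.0549 0.0641 0.0746] 28
px/mm 2.6751061022341447
pics/c10.png 0.995 drop vs c7 mm 1.11 dx 0
```

The tip has stayed at the same height after release, so it rests on the block. Now up and over to the gauge.

Request:
{"method": "send_rows", "body": {
  "plan": [
    [[-0.1,0,0],[0,0,0]],
    [[-0.3,0,0],[0,0,0]],
    [[-0.5,0,0],[0,0,0]],
    [[-0.63,0,0],[0,0,0]],
    [[-0.66,0,0],[0,0,0]]
  ]
}}

```text
time_s: 21.9
tcp_pos: [0.5832, -0.0421, 0.2505]
eef_rot: [-125.7, 89.3, 17.3]
contact_force: [-0.5, -0.3, -0.0]
gripper_width: 0.0615
```

```bash
python3 -c "
from h import *;from plant import r
goto(r.get_state(),[.476,-.0261,.20],80.4)"
```

```text
shift [0.328 0.347 0.637] turn [-0.607 -0.012  0.01 ] deg [-27.3  -0.5   0.5] | pos [ 0.5832 -0.0421  0.2505] jawyaw -126.9 j6 38.1 F [-0.5 -0.3 -0. ] w 0.0615 t 21.9
```

Request:
{"method": "send_rows", "body": {
  "plan": [
    [[0,0.1,0.17],[-0.15,0,0]],
    [[0,0.22,0.4],[-0.3,0,0]],
    [[0,0.347,0.637],[-0.45,0,0]],
    [[0.15,0.347,0.637],[-0.607,-0.012,0.01]],
    [[0.328,0.347,0.637],[-0.607,-0.012,0.01]]
  ]
}}

```text
time_s: 22.4
tcp_pos: [0.4758, -0.0257, 0.2006]
eef_rot: [-147.5, 89.8, 23.2]
contact_force: [0.9, -0.8, 0.1]
gripper_width: 0.0613
```

```bash
python3 -c "
from h import *;from plant import r
goto(r.get_state(),[.476,-.0261,.0504],80.4)"
```

```text
shift [1.001e+00 4.000e-03 1.000e-03] turn [ 0.006 -0.004  0.002] deg [ 0.3 -0.2  0.1] | pos [ 0.4758 -0.0257  0.2006] jawyaw -99.3 j6 60.1 F [ 0.9 -0.8  0.1] w 0.0613 t 22.4
```

Request:
{"method": "send_rows", "body": {
  "plan": [
    [[0.15,0.004,0],[0.006,-0.004,0]],
    [[0.4,0.004,0],[0.006,-0.004,0]],
    [[0.65,0.004,0],[0.006,-0.004,0]],
    [[0.88,0.004,0],[0.006,-0.004,0]],
    [[1.0,0.004,0],[0.006,-0.004,0]]
  ]
}}

```text
time_s: 22.9
tcp_pos: [0.474, -0.0267, 0.0475]
eef_rot: [-2.1, 89.8, 168.2]
contact_force: [-0.2, -0.1, 0.4]
gripper_width: 0.0616
```

Request:
{"method": "send_rows", "body": {
  "plan": [
    [[0,0,0],[0,0,0]],
    [[0,0,0],[0,0,0]],
    [[0,0,0],[0,0,0]],
    [[0,0,0],[0,0,0]],
    [[0,0,0],[0,0,0]]
  ],
  "jaw": -1,
  "force": 15
}}

```text
time_s: 23.4
tcp_pos: [0.4746, -0.0265, 0.0485]
eef_rot: [-29.0, 89.9, 141.4]
contact_force: [1.4, -0.5, 0.2]
gripper_width: 0.0271
```

Request:
{"method": "send_rows", "body": {
  "plan": [
    [[0,0,0],[0,0,0]],
    [[0,0,0],[0,0,0]],
    [[0,0,0],[0,0,0]],
    [[0,0,0],[0,0,0]],
    [[0,0,0],[0,0,0]]
  ]
}}

```text
time_s: 23.9
tcp_pos: [0.475, -0.0264, 0.0491]
eef_rot: [-46.9, 89.9, 123.5]
contact_force: [-2.9, 0.6, 6.8]
gripper_width: 0.0137
```

```bash
python3 -c "
from h import *;from plant import r
goto(r.get_state(),[.425,-.0175,.0504],80.4)"
```

```text
shift [-0.008 -0.003  0.339] turn [0.    0.002 0.002] deg [0.  0.1 0.1] | pos [ 0.475  -0.0264  0.0491] jawyaw -99.6 j6 60.1 F [-2.9  0.6  6.8] w 0.0137 t 23.9
```

Request:
{"method": "send_rows", "body": {
  "plan": [
    [[0,0,0.04],[0,0,0]],
    [[0,0,0.1],[0,0,0]],
    [[0,0,0.18],[0,0,0]],
    [[0,0,0.26],[0,0,0]],
    [[0,-0.003,0.34],[0,0,0]]
  ]
}}

```text
time_s: 24.4
tcp_pos: [0.4235, -0.0174, 0.0492]
eef_rot: [-45.8, 89.9, 124.6]
contact_force: [1.8, -0.6, 0.7]
gripper_width: 0.0138
```

```bash
python3 chk.py pics/c11.png; python3 drop.py pics/c11.png
```

```text
shift [-0.665 -0.022 -1.047] turn [-0.213  0.002  0.002] deg [-9.6  0.1  0.1] | pos [ 0.4235 -0.0174  0.0492] jawyaw -99.6 j6 56.1 F [ 1.8 -0.6  0.7] w 0.0138 t 24.4
[-0.16540703 -0.6194366  -0.02622883]
black z [0.0746 0.0854 0.0916] 88
blue z [0.0571 0.0643 0.0743] 26
px/mm 2.6751061022341447
pics/c11.png 0.97 drop vs c7 mm 1.1 dx -1
```

Probe height unchanged after the draw-out. I lift the gauge a little and carry it back to its old spot.

Request:
{"method": "send_rows", "body": {
  "plan": [
    [[-0.04,0,0],[0,0,0]],
    [[-0.1,0,0],[0,0,0]],
    [[-0.1,-0.1,0],[0,0,0]],
    [[-0.1,-0.3,0],[0,0,0]],
    [[-0.1,-0.5,0],[0,0,0]]
  ]
}}

```text
time_s: 24.95
tcp_pos: [0.4343, 0.0569, 0.0649]
eef_rot: [-29.6, 89.8, 140.6]
contact_force: [0.8, -0.3, -1.4]
gripper_width: 0.014
```

```bash
python3 -c "
from h import *;from plant import r
goto(r.get_state(),[.445,.193,.055],107)"
```

```text
shift [ 0.067 -0.906  0.083] turn [-0.594  0.003  0.003] deg [-26.7   0.1   0.1] | pos [0.4343 0.0569 0.0649] jawyaw -99.7 j6 47.2 F [ 0.8 -0.3 -1.4] w 0.014 t 24.95
```

Request:
{"method": "send_rows", "body": {
  "plan": [
    [[0,-0.15,0.02],[-0.12,0,0]],
    [[0,-0.35,0.04],[-0.25,0,0]],
    [[0.03,-0.6,0.06],[-0.4,0,0]],
    [[0.05,-0.8,0.08],[-0.52,0,0]],
    [[0.067,-0.906,0.083],[-0.594,0.003,0.003]]
  ]
}}

```text
time_s: 25.45
tcp_pos: [0.4456, 0.1954, 0.0556]
eef_rot: [171.2, 90.0, 8.6]
contact_force: [0.3, -0.3, -2.8]
gripper_width: 0.014
```

```bash
python3 -c "
from h import *;from plant import r
goto(r.get_state(),[.445,.193,.0382],107)"
```

```text
shift [0.116 0.014 0.009] turn [ 0.007 -0.001 -0.   ] deg [ 0.3 -0.  -0. ] | pos [0.4456 0.1954 0.0556] jawyaw -72.7 j6 60.4 F [ 0.3 -0.3 -2.8] w 0.014 t 25.45
```

Request:
{"method": "send_rows", "body": {
  "plan": [
    [[0.03,0,0],[0,0,0]],
    [[0.07,0,0],[0,0,0]],
    [[0.1,0,0],[0,0,0]],
    [[0.11,0,0],[0,0,0]],
    [[0.116,0,0],[0,0,0]]
  ]
}}

```text
time_s: 25.95
tcp_pos: [0.4455, 0.1946, 0.038]
eef_rot: [120.6, 90.0, -42.2]
contact_force: [-0.1, -0.4, -2.5]
gripper_width: 0.0139
```

Request:
{"method": "send_rows", "body": {
  "plan": [
    [[0.004,0,0],[0,0,0]],
    [[0.006,0,0],[0,0,0]],
    [[0.008,0,0],[0,0,0]],
    [[0.008,0,0],[0,0,0]],
    [[0.008,0,0],[0,0,0]]
  ]
}}

```text
time_s: 26.45
tcp_pos: [0.4456, 0.1944, 0.0371]
eef_rot: [119.6, 90.0, -43.2]
contact_force: [0.3, -2.4, 4.7]
gripper_width: 0.0138
```

Contact with the bench. I release and rise clear.

Request:
{"method": "send_rows", "body": {
  "plan": [
    [[0,0,0],[0,0,0]],
    [[0,0,0],[0,0,0]],
    [[0,0,0],[0,0,0]],
    [[0,0,0],[0,0,0]],
    [[0,0,0],[0,0,0]]
  ],
  "jaw": 0.2
}}

```text
time_s: 26.95
tcp_pos: [0.4456, 0.1945, 0.0371]
eef_rot: [121.6, 90.0, -41.1]
contact_force: [1.0, -0.1, 0.7]
gripper_width: 0.0482
```

Request:
{"method": "send_rows", "body": {
  "plan": [
    [[-0.1,0,0],[0,0,0]],
    [[-0.3,0,0],[0,0,0]],
    [[-0.5,0,0],[0,0,0]],
    [[-0.75,0,0],[0,0,0]],
    [[-0.9,0,0],[0,0,0]]
  ]
}}

```text
time_s: 27.45
tcp_pos: [0.4462, 0.1951, 0.1748]
eef_rot: [-172.3, 89.8, 25.0]
contact_force: [0.2, 0.9, 0.0]
gripper_width: 0.0523
```

```bash
python3 - <<'E'
import sys;sys.argv=['chk','pics/c12.png'];exec(open('chk.py').read())
cv2.imwrite('pics/end.png',cv2.resize(c[110:330,120:400,::-1],None,fx=2.7,fy=2.7,interpolation=2))
b=(w[...,0]>.4)&(w[...,0]<.62)&(w[...,1]>.15)&(w[...,1]<.26)&(w[...,2]>.022)&(w[...,2]<.036)&~((c[...,0].astype(int)>c[...,2].astype(int)+30));print('block',rect(w[b]),np.percentile(w[b][:,2],[50,90,98]))
E
python3 drop.py pics/c12.png
```

```text
shift [ 0.174  1.763 -0.379] turn [ 0.384 -0.004  0.001] deg [17.3 -0.2  0.1] | pos [0.4462 0.1951 0.1748] jawyaw -72.7 j6 60.4 F [0.2 0.9 0. ] w 0.0523 t 27.45
[ 0.0328356  -0.08923849 -0.00740522]
black z [0.0747 0.0856 0.0924] 91
blue z [0.0557 0.0646 0.0741] 29
block (array([549.5, 223.3]), array([41.5, 26.1]), 19.2, 68) [0.03026903 0.03250639 0.03299134]
px/mm 2.6751061022341447
pics/c12.png 0.933 drop vs c7 mm 1.8 dx 1
```

View pics/end.png

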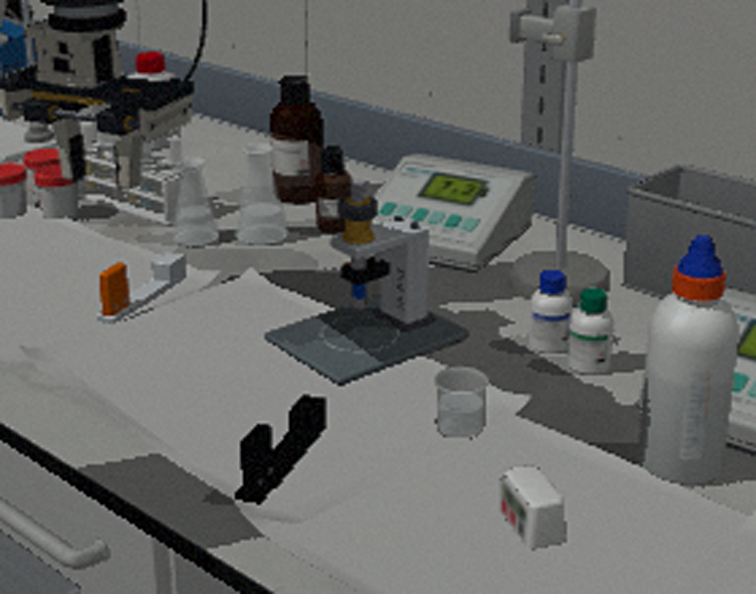

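The gauge stands flat on the bench (block top about 30 mm). The drop reading of 1.8 mm disagrees with the earlier 1.1 mm, and the arm now shades the stand. I move the arm away and measure again in the original light.

```bash
python3 -c "
from h import *;from plant import r
goto(r.get_state(),[.27,.47,.246],107)"
```

```text
shift [-0.456 -2.097  0.583] turn [ 0.007 -0.009  0.002] deg [ 0.3 -0.4  0.1] | pos [0.4475 0.196  0.1777] jawyaw -72.7 j6 60.4 F [1.7 1.1 3.7] w 0.0528 t 27.5
```

Request:
{"method": "send_rows", "body": {
  "plan": [
    [[-0.2,0,0],[0,0,0]],
    [[-0.45,-0.1,0.03],[0,0,0]],
    [[-0.45,-0.4,0.1],[0,0,0]],
    [[-0.45,-0.7,0.2],[0,0,0]],
    [[-0.45,-1.0,0.28],[0,0,0]]
  ]
}}

```text
time_s: 28.0
tcp_pos: [0.3611, 0.3274, 0.2454]
eef_rot: [-160.8, 89.5, 36.5]
contact_force: [1.0, 2.4, 0.3]
gripper_width: 0.0526
```

Request:
{"method": "send_rows", "body": {
  "plan": [
    [[0,-0.2,0.06],[0,0,0]],
    [[0,-0.4,0.12],[0,0,0]],
    [[0,-0.6,0.18],[0,0,0]],
    [[0,-0.8,0.24],[0,0,0]],
    [[0,-1.0,0.28],[0,0,0]]
  ]
}}

```text
time_s: 28.5
tcp_pos: [0.2754, 0.459, 0.2453]
eef_rot: [-160.6, 89.5, 36.7]
contact_force: [-0.7, -0.1, -0.1]
gripper_width: 0.0527
```

```bash
python3 - <<'E'
from h import *;from plant import r
ref=np.load('scene0.npz')['color'];K=2.6751/8
P=[r.capture('scene')['color'] for _ in range(4)]
I=np.mean(P,0).astype(np.float32)
np.save('fin.npy',I)
up=lambda a:cv2.GaussianBlur(cv2.resize(np.ascontiguousarray(a[165:235,225:295]).astype(np.float32),None,fx=8,fy=8,interpolation=2),(0,0),3)
A=up(ref);B=up(I)
print('lighting diff static',np.abs(A-B)[300:500,330:420].mean())
for nm,(y0,y1,x0,x1) in {'whole':(310,425,170,300),'black':(310,380,165,260),'blue':(380,430,195,250),'thread':(60,140,190,260),'bush/collar static':(150,270,170,270),'column':(350,480,330,420)}.items():
    t=A[y0:y1,x0:x1];m=cv2.matchTemplate(B[y0-40:y1+40,x0-15:x1+15],t,cv2.TM_CCOEFF_NORMED);_,v,_,l=cv2.minMaxLoc(m);y=l[1];q=m[max(y-1,0):y+2,l[0]]
    s=y+(q[0]-q[2])/(2*(q[0]-2*q[1]+q[2])) if len(q)==3 else y
    print(nm,round(float(v),3),'drop mm',round((s-40)/K/8,2),'dx',l[0]-15)
E
```

```text
lighting diff static 1.5420523
whole 0.962 drop mm 4.37 dx 0
black 0.915 drop mm 4.52 dx 0
blue 0.985 drop mm 4.22 dx 0
thread 0.903 drop mm 0.59 dx 0
bush/collar static 0.976 drop mm -0.03 dx 0
column 0.956 drop mm -0.07 dx 0
```

In the original light the probe's total drop is 4.37 mm, against 4.39 mm while it rested on the gauge, and the collar is still on its bush. Handing in.

```bash
python3 -c "
from plant import r
print(r.close_job(),r.get_state()['time_s'])"
```

```text
the job is handed in; nothing more can be done
the job is handed in; nothing more can be done
```

The dip depth is set and the job is handed in, at about 29 s of the 72 s allowed. There was no verdict, so what follows rests on my own checks.

**What I did:**
- I laid the aluminium, orange-handled gauge on the plate with its block under the probe tip.
- I turned the collar 145° counter-clockwise until the tip touched, then 8° back.
- I drew the gauge out level and stood it back at its old place on the bench.
- I moved the arm clear.

**Last checks:**
- **Probe height:** It hangs 4.37 mm below its starting height by image matching, against 4.39 mm while it rested on the block. The net turn of the collar should give 4.56 mm. These agree to about 0.2 mm, and the limit is 0.7 mm.
- **Collar:** It sits at its starting height on the bush, within 0.03 mm.
- **Gauge:** It is flat, with its block top about 30 mm above the bench, and well clear of the stand.
- **Bystanders:** None looks moved in the last overview picture; I did not measure them.

**What went wrong or disagreed:**
- I lifted before the fingers had closed on the gauge, so the first grasp missed and I repeated it.
- While I was turning, the arm drifted up and lifted the collar about 1.3 mm. I pressed it back onto the bush before the tip touched.
- Once the tip touched, the fingers pressed the collar down with about 6 N. With the probe's own 3 N that makes up to about 9 N on the tip, close to the 10 N limit. I estimated this from the wrist force and did not measure it at the tip.
- One probe reading showed a drop about 0.7 mm larger, with the arm shading the stand. It went away when I measured again in the original light. Matching on the thread end in the same last picture gave only 0.59 mm of drop, at the lowest match score. I gave it no weight because the probe parts gave 4.2 to 4.5 mm.

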